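# Dial open the pottery's cash box

### The job

Open the combination lock on the grey cash box: turn the left dial to three pips, and only when the bolt has jumped a little the right dial to two pips, until the bolt jumps again; then draw the bolt by its post fully to the left, as far as it goes, and let go. The lock is worn and catches somewhat before or after each number, by up to nearly half a step, so feel for the catch, stop turning as soon as it drops in, and never force a dial or the bolt against it. Leave the pots and tools around it where they stand.

Things in the scene. Friction and masses are not known exactly. Their poses are not given: they have to be found in the camera images.
- cashbox: grey steel cash box, fixed, 200 mm (x) by 400 mm (y), top (deck) 100 mm high; origin under its middle, x to the far side, y to the left seen from the robot, z up. On the deck: two dials side by side; in front of them, nearer the robot, a sliding bolt. Round each dial the numbers are six groups of one to six white pips, 60 degrees apart, clockwise, one pip at the far side
- dial_a_grip (a point): left dial: point on its axis at grip height, 20 mm to the far side and 65 mm to the left of the box's middle. Knob: black upright bar 40 mm long, 12 mm thick, top 9 mm above this point, on a disc of 27 mm radius whose face is 21 mm below it. The frame turns with the dial: x along the bar to its pointer (white line), y across the bar, z up
- dial_a (a joint): angle of the left dial (rad), clockwise from above: 0 at one pip, 1.047 per number, 2.094 at three pips; range -0.4 to 5.6. Turns at 0.05 N m, stays where left. Starts between 0.6 and 1.2, so it must grow. Worn: its true catch, unseen, lies within 0.42 either side of the number. There the sprung bolt drops into a slot: the dial keeps 0.05 of play either way, then meets a hard stop. Stop when the bolt jumps or the moment climbs
- dial_b_grip (a point): right dial: point on its axis at grip height, 20 mm to the far side and 65 mm to the right of the box's middle. Knob: black upright bar 40 mm long, 12 mm thick, top 9 mm above this point, on a disc of 27 mm radius whose face is 21 mm below it. The frame turns with the dial: x along the bar to its pointer (white line), y across the bar, z up
- dial_b (a joint): angle of the right dial (rad), clockwise from above: 0 at one pip, 1.047 per number, 1.047 at two pips; range -0.4 to 5.6. Turns at 0.05 N m, stays where left. Starts between 1.95 and 2.45, so it must fall. Worn: its true catch, unseen, lies within 0.42 either side of the number. There the sprung bolt drops into a slot: the dial keeps 0.05 of play either way, then meets a hard stop. Stop when the bolt jumps or the moment climbs
- bolt: sliding bolt drawn by its upright round steel post, 16 mm wide; origin on the post's axis at grip height, 31 mm above the deck; post top 16 mm higher, its bar's face 21 mm lower. It slides along the box's y at x = -65 mm, pushed left (+y) by a spring of 4 to 3 N. Locked at y = -17 mm; left dial caught: -10; then right dial caught: about +3, stays there
- bolt_end (a point): tip of the bolt's bar, its left end, on the bar's face, 84 mm to the left of the post's axis. From y = about +3 mm (of the post, in the box's frame) the bolt must be drawn against up to 3 N of friction and spring, more if drawn faster than 30 mm/s (it is damped, and its jumps take 0.2 to 0.5 s), to its end stop at y = +17 mm, where it stays by itself
- clay_cup: small grey clay cup, 44 mm wide, 42 mm high, standing on the cash box's hatch at its right far corner; origin under its middle
- clay_weight: small black cone-shaped clay weight, 44 mm wide, 32 mm high, on the cash box's left far corner; origin under its middle
- black_vase: slim black vase, 68 mm wide, 125 mm high, beyond the box on the right; origin under its middle
- bowl: black bowl, 150 mm wide, 50 mm high, to the right; origin under its middle
- pot: grey clay pot, 90 mm wide, 85 mm high, to the left; origin under its middle
- bobbin: wooden bobbin, 32 mm wide, 44 mm high, standing near the robot in front of the box; origin under its middle
- scraper: wooden-handled scraper 200 mm long lying near the robot on the left; origin under its middle

How it is judged:
On the way, in this order (a step that is already met when the one before it is completed fails the run):
1. the left dial is at its catch: the bolt has made its first jump (y of bolt in the frame of cashbox above -0.0125 m), for 0.2 s.
2. the right dial is at its catch: the bolt has made its second jump (y of bolt in the frame of cashbox above -0.006 m), for 0.2 s.
At the end, for the whole second after the job is handed in: the bolt is drawn to the left to within 4 mm of its end stop and rests there, let go (y of bolt in the frame of cashbox above 0.013 m and linear speed of bolt below 0.01 m/s); the robot touches nothing.
It fails at once if a dial or the bolt is forced against the lock's catch: more than 25 N between the bolt and the lock works (contact force between bolt and cashbox above 25 N).
It fails at once if a pot or tool around the lock is pushed more than 30 mm away (distance of any of clay_cup, clay_weight, black_vase, bowl, pot, bobbin, scraper from where it was at the start of the episode above 0.03 m).
It also fails if it takes over 72 s, if anything falls off the work surface, if the arm or the gripper's body presses on something with over 40 N, if the wrist force passes 120 N, or if a joint passes its speed limit or range.

### The arm

A 7-joint arm with a two-finger parallel gripper is mounted at the origin on the work surface. World frame = base frame: x ahead of the robot, y to its left, z up, the work surface at z = 0. Lengths are in m, angles in rad, forces in N, time in s.
With the tool pointing down it reaches from about 0.425 to 0.925 m from the base axis. Payload 6.8 kg.
Tool frame: the origin (TCP) lies midway between the tips of the shut fingers; the grasp point (between the pads) lies 19 mm behind it; y points along the fingers, z is the direction in which the jaws open and shut, and the axes are right-handed (so a half turn about y gives the same grasp; the last joint's range is limited). The gripper opens to 85 mm and grips with 20 to 120 N. Pads are 22 mm wide; open, the fingers measure 114 mm over their backs; the gripper's body (76 mm by 85 mm) begins 54 mm behind the grasp point. The pads swing forward as they close: fully open they stand 13 mm farther back than shut.
Start: joints at [1.175, 0.477, 0.022, 1.555, -0.011, 1.109, -0.083], TCP at [0.192, -0.647, 0.203] pointing down, gripper open.
Joint ranges: [-2.96, 2.96], [-0.34, 2.1], [-1.41, 1.46], [0.24, 2.44], [-1.37, 4.51], [0.17, 1.92], [-2.96, 2.96]. Speed limits (rad/s): [2.39, 2.39, 3.14, 3.14, 3.14, 3.14, 3.14].

### API

Orientations are given as a unit quaternion [w, x, y, z].
In Python, from station import bot gives the robot as it stands. The module is installed in compiled form; this text tells all that it offers.
- The arm moves only by the shell command python3 -m crank 'ROWS' [FORCE]. ROWS is JSON, a list of rows, each an object with "linear": the shift along the tool's x, y, z in m, a list of three; "dr": the turn, a rotation vector about the tool's x, y, z in degrees, a list of three; "hand": the gripper command: -1 is shut, 1 is fully open, values between are in proportion. A call has 1 to 10 rows; each row is the pose to reach, as a shift and turn from the pose commanded when the call began, along the tool's axes at that moment; what a row does not reach only later rows make up. A row lasts 1/12 s, in which the tool goes at most 41.7 mm and 7.16 degrees, less where a joint would pass 70% of its speed; a pose out of reach is approached as far as the arm can. A call with a gripper value outside its range is refused whole. The fingers move at their own pace and stop on an object; FORCE is the grip in N (left out, the last holds). Time passes only in rows, so rows that repeat a pose let the fingers close. It gives the time, the measured TCP pose, the force and the opening at its end, in the units of the state.
- bot.get_obs(): the state, without advancing time (a new reading comes with each control period).
- bot.read_camera(name): name is "scene" or "top" or "wrist"; returns the picture (400x640x3 uint8, blue, green, red); there is no depth.
- bot.camera_params(name): a dict with "K" (3x3 intrinsics, pixels), "R" (3x3) and "t" (3): a world point X has camera coordinates R X + t; the wrist camera has in their place "hand_eye" (4x4, takes a point from camera to tool coordinates, whose origin is the TCP and whose axes are the tool frame's). Camera axes: x right, y down, z forward; pixel columns grow to the right and rows downward; lengths in m; the calibration is good to about 2 mm. A picture is of the moment at which its call begins: read the wrist's pose just before it. camera_params takes no time and is no camera call.
- bot.hand_in(): hands the job in, once; it reports no verdict.
Trained networks look in the newest picture that a camera, given by its name, has taken for a name from the list of things; names that differ only in an ending like _2 or _b are one class to them, and where a whole thing is asked for, a point or a joint stands for the part that bears it (a point fixed in the world has none). Each returns a list of dicts, best first, with "score" (0 to 1); they miss things now and then, are a little off and sometimes report something else, mostly with a low value. They report only what shows in the picture. A call takes as long as a camera call.
- bot.search_frame(camera, target): "extent" ([left, top, right, bottom] in pixels, round what is visible of it).
- bot.cut_out(camera, target): "pixels" (400x640 bool, what is visible of it) and "extent" ([left, top, right, bottom] in pixels, round what is visible of it).
- bot.place_of(camera, target): "xy" ([column, row] in pixels: a listed point, or the origin of a listed thing).
The state is a dict: "t": time; "q": joint angles; "joint_vel": joint speeds; "joint_torque": joint torques, N m; "eef_pos": TCP position; "tool_rot": TCP orientation; "contact_force": force on the tool from outside, world axes, zero at the start; "torque": the same for the moment, N m; "gripper_width": opening from 0.0 (shut) to 1.0 (fully open).
Only numpy, scipy, OpenCV 4.12 (cv2) and the standard library are available. Lean on these libraries where they do the work, as an engineer would, in place of code of your own. Each camera call takes 0.05 s, during which the arm holds its last target. There are 200 camera calls.

## Working session

There is one attempt and no reset: what is moved stays moved. The work goes in short steps, Python scripts to look and compute and a shell command to move; the robot and the scene stay as the last step left them, time stands still between calls to the robot, and variables do not carry over. Pictures are saved under pics/ and viewed, about 8 in all and at most 12, crops included, and the job is handed in when it is done.

```bash
mkdir -p pics
cat > h.py <<'E'
import numpy as np, cv2
from station import bot
from scipy.spatial.transform import Rotation as Rn
def Rq(q): return Rn.from_quat([q[1],q[2],q[3],q[0]])
def cam(name,o=None):
    p=bot.camera_params(name); K=np.array(p["K"])
    if name!="wrist": return K,np.array(p["R"]),np.array(p["t"])
    o=o or bot.get_obs(); T=np.eye(4); T[:3,:3]=Rq(o["tool_rot"]).as_matrix(); T[:3,3]=o["eef_pos"]
    M=np.linalg.inv(T@np.array(p["hand_eye"])); return K,M[:3,:3],M[:3,3]
def back(c,uv,z):
    K,R,t=c; d=R.T@np.linalg.solve(K,[uv[0],uv[1],1]); o=-R.T@t
    return o+d*(z-o[2])/d[2]
def proj(c,X):
    K,R,t=c; p=K@(R@np.array(X)+t); return p[:2]/p[2]
def st():
    o=bot.get_obs(); print("t",round(o["t"],2),"tcp",np.round(o["eef_pos"],4),"F",np.round(o["contact_force"],1),"M",np.round(o["torque"],2),"w",round(o["gripper_width"],3)); return o
E
python3 - <<'E'
from h import *
o=st(); print(Rq(o["tool_rot"]).as_matrix().round(3))
for n in ["scene","top"]:
    im=bot.read_camera(n); cv2.imwrite(f"pics/{n}0.png",im); c=cam(n); print(n,"cam",(-c[1].T@c[2]).round(3))
    for tg,z in [("cashbox",0),("dial_a_grip",.13),("bolt",.131),("bolt_end",.11),("clay_cup",.1),("clay_weight",.1),("black_vase",0),("bobbin",0)]:
        for r in bot.place_of(n,tg)[:2]: print(tg,np.round(r["xy"],1),round(r["score"],2),back(c,r["xy"],z).round(4))
E
python3 -c "
import cv2,numpy as np
a=cv2.imread('pics/scene0.png');b=cv2.imread('pics/top0.png')
cv2.imwrite('pics/both.png',cv2.resize(np.vstack([a,b]),(480,600)))"
```

```text
t 0.0 tcp [ 0.1914 -0.6466  0.2017] F [ 0.7  0.1 -0.2] M [0.   0.02 0.01] w 1.001
[[-0.959 -0.001  0.284]
 [-0.284  0.002 -0.959]
 [ 0.    -1.    -0.002]]
scene cam [0.904 0.432 1.02 ]
cashbox [280.9 248.5] 0.76 [ 0.6015 -0.0305  0.    ]
bolt [289.5 199.5] 0.89 [ 0.5296 -0.0585  0.131 ]
bolt_end [314.8 224.2] 0.69 [0.5285 0.0304 0.11  ]
clay_cup [215.3 214.1] 0.63 [ 0.681  -0.1812  0.1   ]
clay_weight [320.8 279. ] 0.62 [0.6209 0.1411 0.1   ]
black_vase [176.  194.2] 0.66 [ 0.6944 -0.3881  0.    ]
bobbin [307.2 163.5] 0.51 [ 0.3434 -0.1895  0.    ]
top cam [0.35  0.018 1.722]
cashbox [332.2 160.1] 0.96 [ 0.5952 -0.0337  0.    ]
dial_a_grip [310. 152.] 0.54 [0.6015 0.0443 0.13  ]
bolt [336.4 175.9] 0.7 [ 0.5246 -0.045   0.131 ]
bolt_end [316.3 174.8] 0.59 [0.5286 0.0213 0.11  ]
clay_cup [377.8 130.1] 0.65 [ 0.688  -0.1821  0.1   ]
clay_weight [279.2 144.7] 0.6 [0.6278 0.1493 0.1   ]
black_vase [432.2 138. ] 0.69 [ 0.6863 -0.3905  0.    ]
bobbin [445.9 225.2] 0.73 [ 0.3753 -0.443   0.    ]
bobbin [376.  234.1] 0.37 [ 0.3365 -0.1958  0.    ]
```

View pics/top0.png

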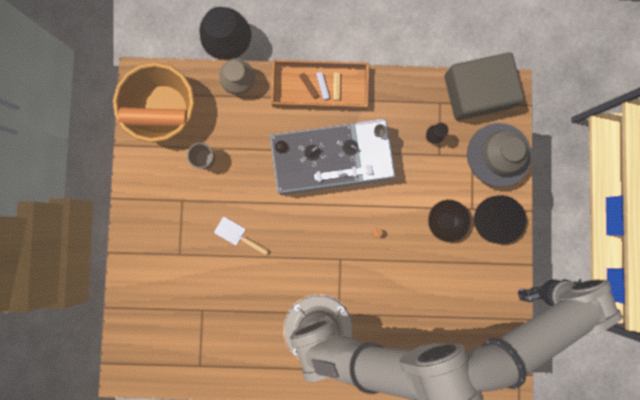

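The top view shows the box centred at about (332,160), turned about 8° counter-clockwise. The dials are at (312,152) and (350,147), and the bolt post is at about (345,172). I'll move the wrist camera over it.

```bash
python3 -m crank '[{"linear":[0,-0.04,0],"dr":[0,0,0],"hand":1},{"linear":[0,-0.08,0],"dr":[0,0,0],"hand":1},{"linear":[0,-0.12,0],"dr":[0,0,0],"hand":1},{"linear":[-0.5,-0.17,-0.495],"dr":[0,-73,0],"hand":1},{"linear":[-0.5,-0.17,-0.495],"dr":[0,-73,0],"hand":1},{"linear":[-0.5,-0.17,-0.495],"dr":[0,-73,0],"hand":1},{"linear":[-0.5,-0.17,-0.495],"dr":[0,-73,0],"hand":1},{"linear":[-0.5,-0.17,-0.495],"dr":[0,-73,0],"hand":1},{"linear":[-0.5,-0.17,-0.495],"dr":[0,-73,0],"hand":1},{"linear":[-0.5,-0.17,-0.495],"dr":[0,-73,0],"hand":1}]' 30
cat >> h.py <<'E'
def delta(pos,zang,o=None):
    "shift in tool axes and turn about tool y (deg) to reach pos with jaw axis z at world angle zang (deg), tool down"
    o=o or bot.get_obs(); R=Rq(o["tool_rot"]); y=np.array([0,0,-1.]); a=np.radians(zang); z=np.array([np.cos(a),np.sin(a),0])
    G=np.column_stack([np.cross(y,z),y,z]); rv=(R.inv()*Rn.from_matrix(G)).as_rotvec(degrees=True)
    print("shift",R.inv().apply(np.array(pos)-o["eef_pos"]).round(4),"dr",rv.round(2),"t",round(o["t"],2))
E
python3 -c "
from h import *
delta([.53,-.03,.37],0)
print(np.round(bot.camera_params('wrist')['hand_eye'],3))"
```

```text
t: 1.73
eef_pos: [0.3323, -0.3904, 0.3438]
tool_rot: [-0.39, 0.39, -0.59, 0.59]
contact_force: [1.6, -0.2, 0.2]
gripper_width: 1.001
shift [-0.409  -0.0264  0.041 ] dr [-2.000e-02 -2.304e+01  4.000e-02] t 1.73
[[-0.     0.953  0.303 -0.078]
 [-0.    -0.303  0.953 -0.171]
 [ 1.     0.     0.     0.001]
 [ 0.     0.     0.     1.   ]]
```

```bash
python3 -m crank '[{"linear":[-0.44,-0.02,0.06],"dr":[0,-23,0],"hand":1},{"linear":[-0.44,-0.02,0.06],"dr":[0,-23,0],"hand":1},{"linear":[-0.44,-0.02,0.06],"dr":[0,-23,0],"hand":1},{"linear":[-0.44,-0.02,0.06],"dr":[0,-23,0],"hand":1},{"linear":[-0.44,-0.02,0.06],"dr":[0,-23,0],"hand":1},{"linear":[-0.44,-0.02,0.06],"dr":[0,-23,0],"hand":1},{"linear":[-0.44,-0.02,0.06],"dr":[0,-23,0],"hand":1},{"linear":[-0.44,-0.02,0.06],"dr":[0,-23,0],"hand":1},{"linear":[-0.44,-0.02,0.06],"dr":[0,-23,0],"hand":1},{"linear":[-0.44,-0.02,0.06],"dr":[0,-23,0],"hand":1}]'
python3 -m crank '[{"linear":[-0.01,0,0],"dr":[0,0,0],"hand":1},{"linear":[-0.01,0,0],"dr":[0,0,0],"hand":1},{"linear":[-0.01,0,0],"dr":[0,0,0],"hand":1}]'
cat > look.py <<'E'
from h import *; import sys
n=sys.argv[1]; o=st(); im=bot.read_camera("wrist"); cv2.imwrite(f"pics/{n}.png",im); c=cam("wrist",o)
for tg,z in [("cashbox",0),("dial_a_grip",.13),("bolt",.131),("bolt_end",.11),("clay_cup",.1),("clay_weight",.1)]:
    for r in bot.place_of("wrist",tg)[:2]: print(tg,np.round(r["xy"],1),round(r["score"],2),back(c,r["xy"],z).round(4))
E
python3 look.py w0
```

```text
t: 2.57
eef_pos: [0.5477, -0.0344, 0.3626]
tool_rot: [-0.498, 0.498, -0.501, 0.502]
contact_force: [0.5, -0.7, -0.6]
gripper_width: 1.001
t: 2.82
eef_pos: [0.5469, -0.0259, 0.362]
tool_rot: [-0.499, 0.499, -0.501, 0.501]
contact_force: [-0.0, -0.8, 0.0]
gripper_width: 1.001
t 2.82 tcp [ 0.5469 -0.0259  0.362 ] F [-0.  -0.8  0. ] M [-0.02  0.03  0.02] w 1.001
cashbox [345.3 149.4] 0.78 [ 0.5959 -0.0294  0.    ]
cashbox [394.7 338.3] 0.56 [ 0.6965 -0.384   0.    ]
dial_a_grip [362.5 103.2] 0.86 [0.6027 0.0427 0.13  ]
bolt [303.8 183.6] 0.61 [ 0.5348 -0.0506  0.131 ]
bolt_end [294.2 113.8] 0.89 [0.5238 0.0305 0.11  ]
clay_weight [381.1   9.8] 0.78 [0.624  0.1431 0.1   ]
```

View pics/w0.png

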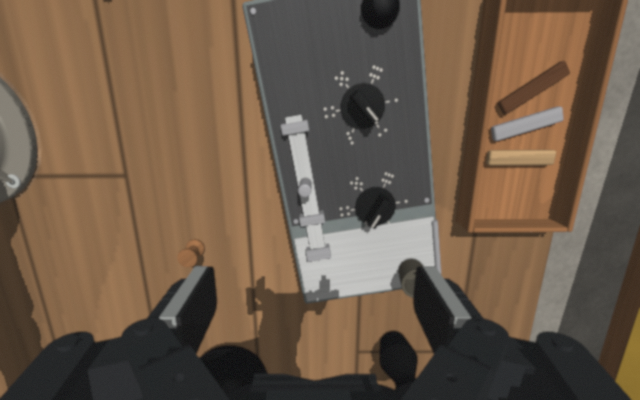

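The wrist view is good. Dial A is at (363,107) with its pointer toward (378,122), and dial B is at (376,207) with its pointer toward (373,228). The bolt post is at (304,187), and the near deck corners are at (305,300) and (439,268). Next I'll fit the box pose and get the bar angles.

```bash
cat >> h.py <<'E'
def W(p,l):
    c,s=np.cos(p[2]),np.sin(p[2]); return np.array([p[0]+c*l[0]-s*l[1],p[1]+s*l[0]+c*l[1],l[2]])
E
python3 - <<'E'
from h import *
from scipy.optimize import least_squares
im=cv2.imread("pics/w0.png"); c=cam("wrist")
obs=[((-.1,-.2,.1),(305,300)),((.1,-.2,.1),(439,268)),((-.1,.2,.1),(246,4)),((.02,.065,.1),(363,107)),((.02,-.065,.1),(376,208))]
f=lambda p:np.concatenate([proj(c,W(p,l))-uv for l,uv in obs])
r=least_squares(f,[.6,-.03,.14],loss="soft_l1"); print(r.x.round(4),r.fun.reshape(-1,2).round(1)); p=r.x
np.save("box.npy",p)
# rectified deck at z=.1, 3 px/mm, local box frame about the dials
H=[]
src=[];dst=[]
for x,y in [(-.1,-.12),(.1,-.12),(.1,.12),(-.1,.12)]:
    src.append(proj(c,W(p,(x,y,.139)))); dst.append([(x+.1)*3000,(.12-y)*3000])
M=cv2.getPerspectiveTransform(np.float32(src),np.float32(dst))
cv2.imwrite("pics/rect.png",cv2.warpPerspective(im,M,(600,720),flags=cv2.INTER_CUBIC)[:600])
E
```

```text
[ 0.5997 -0.0318  0.1536] [[-0.4  5.4]
 [ 1.9 18.1]
 [-2.2 -1.9]
 [ 1.3  0.5]
 [-0.2 -1. ]]
```

View pics/rect.png

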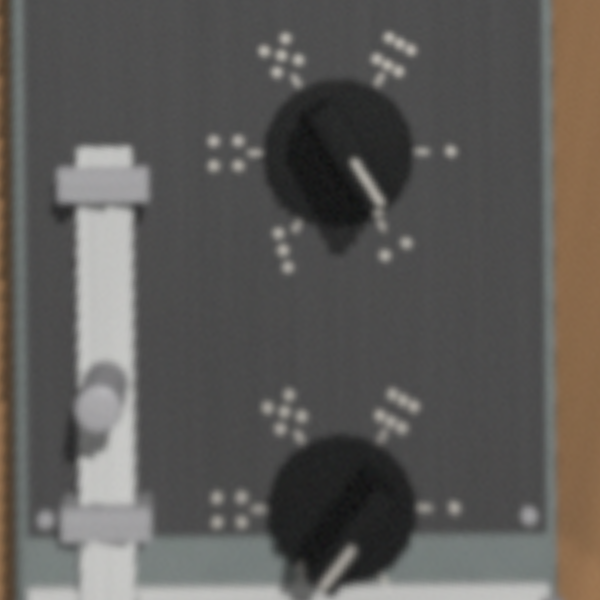

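Dial A reads about 59° and dial B about 128°. I'll go in close over dial A and refine.

```bash
python3 -c "
from h import *
c=cam('wrist')
print(back(c,(363,107),.11),back(c,(362.5,103.2),.13),back(c,(376,208),.11))
delta([.606,.039,.20],40)"
```

```text
[0.60649381 0.03634081 0.11      ] [0.60304793 0.04117325 0.13      ] [ 0.62789334 -0.09105577  0.11      ]
shift [-0.0668  0.1622  0.0585] dr [ 0.000e+00 -4.049e+01  3.000e-02] t 3.17
```

```bash
python3 -m crank '[{"linear":[-0.067,0.162,0.058],"dr":[0,-40.5,0],"hand":0.1},{"linear":[-0.067,0.162,0.058],"dr":[0,-40.5,0],"hand":0.1},{"linear":[-0.067,0.162,0.058],"dr":[0,-40.5,0],"hand":0.1},{"linear":[-0.067,0.162,0.058],"dr":[0,-40.5,0],"hand":0.1},{"linear":[-0.067,0.162,0.058],"dr":[0,-40.5,0],"hand":0.1},{"linear":[-0.067,0.162,0.058],"dr":[0,-40.5,0],"hand":0.1},{"linear":[-0.067,0.162,0.058],"dr":[0,-40.5,0],"hand":0.1},{"linear":[-0.067,0.162,0.058],"dr":[0,-40.5,0],"hand":0.1}]'
cat > close.py <<'E'
from h import *; import sys
n=sys.argv[1]; ctr=[float(v) for v in sys.argv[2:4]]; o=st(); im=bot.read_camera("wrist"); c=cam("wrist",o)
for tg,z in [("dial_a_grip",.131),("bolt",.131)]:
    for r in bot.place_of("wrist",tg)[:2]: print(tg,np.round(r["xy"],1),round(r["score"],2),back(c,r["xy"],z).round(4))
# world-aligned rectification: plane z=.14 and plane z=.11, 5 px/mm, 60 mm half -> x right, y up
out=[]
for z in (.14,.11):
    src=[];dst=[]
    for dx,dy in [(-.04,-.05),(.04,-.05),(.04,.05),(-.04,.05)]:
        src.append(proj(c,[ctr[0]+dx,ctr[1]+dy,z])); dst.append([(dx+.04)*5000,(.05-dy)*5000])
    w=cv2.warpPerspective(im,cv2.getPerspectiveTransform(np.float32(src),np.float32(dst)),(400,500),flags=cv2.INTER_CUBIC)
    cv2.drawMarker(w,(200,250),(0,255,255),cv2.MARKER_CROSS,16); out.append(w)
cv2.imwrite(f"pics/{n}.png",np.hstack(out))
E
python3 close.py a1 .606 .039
```

```text
t: 3.83
eef_pos: [0.6057, 0.04, 0.2002]
tool_rot: [0.641, -0.641, 0.299, -0.299]
contact_force: [1.0, 0.0, 0.2]
gripper_width: 0.551
t 3.83 tcp [0.6057 0.04   0.2002] F [1.  0.  0.2] M [-0.05  0.03 -0.01] w 0.551
bolt [164.  238.5] 0.9 [ 0.5358 -0.0543  0.131 ]
```

View pics/a1.png

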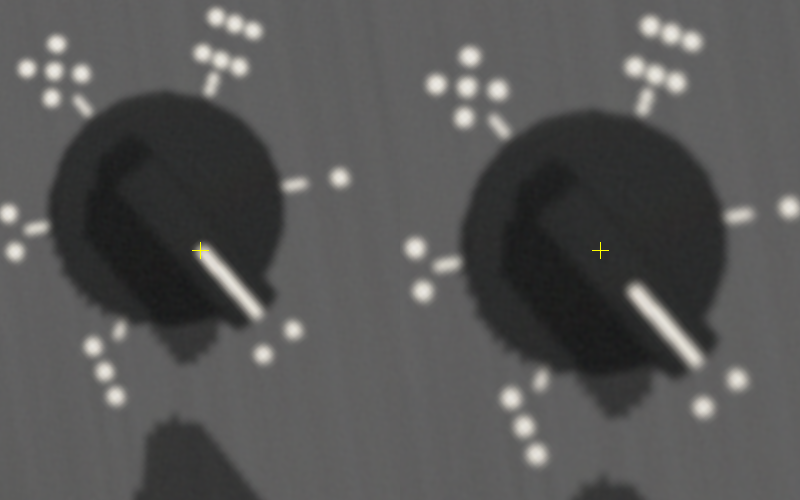

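Dial A's axis is at (.6047, .0410), the bar points at −49.6° and the box yaw is about 9.7°. Descending to grasp.

```bash
python3 -c "
from h import *
delta([.6047,.041,.116],40.4)"
```

```text
shift [-0.0018  0.0852 -0.0004] dr [-0.06 -0.45  0.09] t 3.98
```

```bash
python3 -m crank '[{"linear":[-0.002,0.04,0],"dr":[0,-0.5,0],"hand":0.1},{"linear":[-0.002,0.06,0],"dr":[0,-0.5,0],"hand":0.1},{"linear":[-0.002,0.075,0],"dr":[0,-0.5,0],"hand":0.1},{"linear":[-0.002,0.084,0],"dr":[0,-0.5,0],"hand":0.1},{"linear":[-0.002,0.084,0],"dr":[0,-0.5,0],"hand":-0.3},{"linear":[-0.002,0.084,0],"dr":[0,-0.5,0],"hand":-0.6},{"linear":[-0.002,0.084,0],"dr":[0,-0.5,0],"hand":-1},{"linear":[-0.002,0.084,0],"dr":[0,-0.5,0],"hand":-1},{"linear":[-0.002,0.084,0],"dr":[0,-0.5,0],"hand":-1},{"linear":[-0.002,0.084,0],"dr":[0,-0.5,0],"hand":-1}]' 20
cat > chk.py <<'E'
from h import *; import sys
# exit 1 if |Mz| exceeds arg1 or the bolt's local y exceeds arg2 (m)
o=st(); C=np.array([.5958,-.0264]); th=np.radians(9.7); R=np.array([[np.cos(th),np.sin(th)],[-np.sin(th),np.cos(th)]])
za=Rq(o["tool_rot"]).as_matrix()[:,2]; print("  jaw",round(np.degrees(np.arctan2(za[1],za[0])),1),end=" "); y=-9
for n in sys.argv[3:]:
    bot.read_camera(n)
    for r in bot.place_of(n,"bolt")[:1]:
        l=R@(back(cam(n,o),r["xy"],.131)[:2]-C); print(n,"bolt",(l*1000).round(1),round(r["score"],2),end=" ")
        if r["score"]>.4 and abs(l[0]+.065)<.012: y=max(y,l[1])
print(); sys.exit(abs(o["torque"][2])>float(sys.argv[1]) or y>float(sys.argv[2]))
E
python3 chk.py 1 1 wrist scene
```

```text
t: 4.82
eef_pos: [0.6047, 0.0421, 0.1169]
tool_rot: [0.643, -0.642, 0.295, -0.296]
contact_force: [-0.4, -0.3, -0.2]
gripper_width: 0.004
t 4.82 tcp [0.6047 0.0421 0.1169] F [-0.4 -0.3 -0.2] M [-0.01 -0.03 -0.  ] w 0.004
  jaw 40.6 wrist bolt [-62.7 -18.5] 0.62 False
```

```bash
python3 -c "
from h import *
im=bot.read_camera('wrist'); cv2.imwrite('pics/g1.png',im)"
```

```text
(no output)
```

View pics/g1.png

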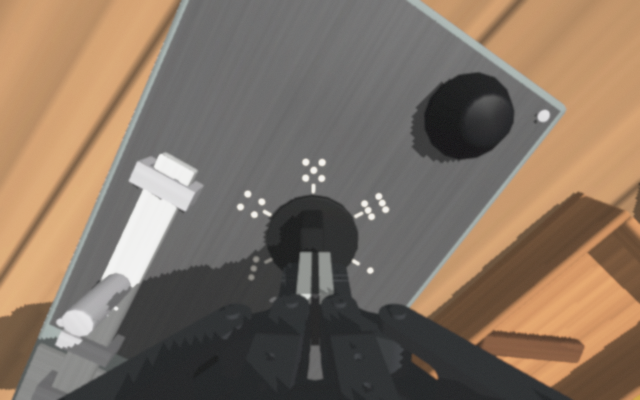

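```bash
python3 -c "
from h import *
im=cv2.imread('pics/g1.png')[180:360,220:420]; im=cv2.convertScaleAbs(im,alpha=1.8,beta=20); cv2.imwrite('pics/g1c.png',cv2.resize(im,None,fx=3.2,fy=3.2,interpolation=cv2.INTER_CUBIC))
o=bot.get_obs(); c=cam('wrist',o)
print('tcp px',proj(c,o['eef_pos']))
R=Rq(o['tool_rot']).as_matrix()
for z in (.104,.11,.125,.134,.14):
  print(z,proj(c,[.6047,.041,z]), [proj(c,np.array([.6047,.041,z])+s*.02*R[:,0]).round(0) for s in(-1,1)])
"
```

```text
tcp px [313.01527007 242.84996897]
0.104 [312.42469736 235.92915283] [array([312., 203.]), array([312., 267.])]
0.11 [312.37002644 240.11015259] [array([312., 207.]), array([312., 272.])]
0.125 [312.21804332 251.73317793] [array([312., 216.]), array([312., 285.])]
0.134 [312.11459432 259.64451938] [array([312., 222.]), array([312., 295.])]
0.14 [312.03963213 265.37730993] [array([312., 227.]), array([312., 301.])]
```

View pics/g1c.png

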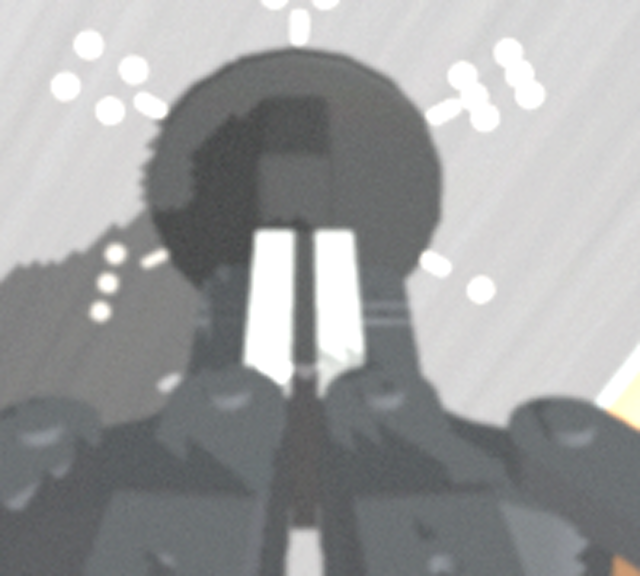

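```bash
python3 -c "
from h import *
p=bot.camera_params('wrist');K=np.array(p['K']);H=np.linalg.inv(p['hand_eye']);print(K[0,0],K[0,2],K[1,2])
def q(P):
  v=K@(H@np.r_[P,1])[:3];return (v[:2]/v[2]).round(0)
for d in (0,-.013,-.02,-.03,-.04,-.05): print(d,[q([x,d,z]) for x in(-.011,.0) for z in (-.0425,0)])
st()
"
```

```text
341.18637420597497 314.6744394629133 203.67711759199656
0 [array([234., 224.]), array([313., 224.]), array([235., 243.]), array([313., 243.])]
-0.013 [array([228., 233.]), array([313., 233.]), array([230., 253.]), array([313., 253.])]
-0.02 [array([225., 239.]), array([313., 239.]), array([226., 260.]), array([313., 260.])]
-0.03 [array([219., 248.]), array([313., 248.]), array([221., 270.]), array([313., 270.])]
-0.04 [array([213., 258.]), array([313., 258.]), array([215., 281.]), array([313., 281.])]
-0.05 [array([206., 269.]), array([313., 269.]), array([208., 294.]), array([313., 294.])]
t 5.07 tcp [0.6043 0.0421 0.1162] F [-0.6 -0.3 -0.1] M [0.04 0.01 0.05] w -0.001
```

The fully shut width and the picture agree. The pad tips show at row 252, which puts them about 30 mm behind the nominal TCP. The fingers therefore closed above the bar, whose top is at row 228. I'll open, go lower while watching the force, and close again.

```bash
python3 -m crank '[{"linear":[0,0,0],"dr":[0,0,0],"hand":-0.25},{"linear":[0,0,0],"dr":[0,0,0],"hand":-0.25},{"linear":[0,0,0],"dr":[0,0,0],"hand":-0.25},{"linear":[0,0.008,0],"dr":[0,0,0],"hand":-0.25},{"linear":[0,0.016,0],"dr":[0,0,0],"hand":-0.25},{"linear":[0,0.024,0],"dr":[0,0,0],"hand":-0.25},{"linear":[0,0.024,0],"dr":[0,0,0],"hand":-0.25}]' 20
python3 -m crank '[{"linear":[0,0,0],"dr":[0,0,0],"hand":-1},{"linear":[0,0,0],"dr":[0,0,0],"hand":-1},{"linear":[0,0,0],"dr":[0,0,0],"hand":-1},{"linear":[0,0,0],"dr":[0,0,0],"hand":-1},{"linear":[0,0,0],"dr":[0,0,0],"hand":-1}]' 20
python3 chk.py 1 1 wrist scene
```

```text
t: 5.65
eef_pos: [0.6027, 0.0417, 0.0896]
tool_rot: [-0.642, 0.643, -0.296, 0.294]
contact_force: [-0.6, -0.8, -0.3]
gripper_width: 0.375
t: 6.07
eef_pos: [0.6031, 0.0415, 0.0918]
tool_rot: [-0.642, 0.643, -0.296, 0.295]
contact_force: [-5.1, -1.9, -0.1]
gripper_width: 0.129
t 6.07 tcp [0.6031 0.0415 0.0918] F [-5.1 -1.9 -0.1] M [-0.39  1.03 -0.  ] w 0.129
  jaw 40.6 wrist bolt [-63.6 -18.8] 0.97 False
```

```bash
python3 -m crank '[{"linear":[0,0,-0.001],"dr":[0,0,0],"hand":-1},{"linear":[0,0,-0.001],"dr":[0,3,0],"hand":-1},{"linear":[0,0,-0.001],"dr":[0,7,0],"hand":-1},{"linear":[0,0,-0.001],"dr":[0,11,0],"hand":-1},{"linear":[0,0,-0.001],"dr":[0,14,0],"hand":-1},{"linear":[0,0,-0.001],"dr":[0,14,0],"hand":-1}]'
python3 chk.py 0.25 1 wrist scene && python3 -m crank '[{"linear":[0,0,0],"dr":[0,4,0],"hand":-1},{"linear":[0,0,0],"dr":[0,8,0],"hand":-1},{"linear":[0,0,0],"dr":[0,12,0],"hand":-1},{"linear":[0,0,0],"dr":[0,14,0],"hand":-1},{"linear":[0,0,0],"dr":[0,14,0],"hand":-1}]'
python3 chk.py 0.25 1 wrist scene
```

```text
t: 6.77
eef_pos: [0.6037, 0.0419, 0.0918]
tool_rot: [0.602, -0.601, 0.372, -0.372]
contact_force: [-1.2, 0.9, -6.7]
gripper_width: 0.137
t 6.77 tcp [0.6037 0.0419 0.0918] F [-1.2  0.9 -6.7] M [ 0.13 -0.11 -0.05] w 0.137
  jaw 26.5 wrist bolt [-63.4 -17.5] 0.91 scene bolt [ 63.4 169.9] 0.27 
t 6.97 tcp [0.6037 0.0419 0.0918] F [ 1.7  1.3 -8.1] M [ 0.3  -0.36 -0.02] w 0.133
  jaw 26.7 wrist bolt [-62.1 -17.5] 0.76 False
False
```

```bash
sed -i 's/sys.exit(\(.*\))$/sys.exit(int(\1))/' chk.py
python3 -m crank '[{"linear":[0,0,0],"dr":[0,4,0],"hand":-1},{"linear":[0,0,0],"dr":[0,8,0],"hand":-1},{"linear":[0,0,0],"dr":[0,12,0],"hand":-1},{"linear":[0,0,0],"dr":[0,14,0],"hand":-1}]'
python3 chk.py 0.25 -0.0125 wrist && python3 -m crank '[{"linear":[0,0,0],"dr":[0,1,0],"hand":-1},{"linear":[0,0,0],"dr":[0,1.5,0],"hand":-1},{"linear":[0,0,0],"dr":[0,2,0],"hand":-1},{"linear":[0,0,0],"dr":[0,2,0],"hand":-1}]' >/dev/null && python3 chk.py 0.2 -0.0125 wrist
```

```text
t: 7.5
eef_pos: [0.6044, 0.0421, 0.092]
tool_rot: [0.552, -0.551, 0.442, -0.443]
contact_force: [4.8, 2.2, -12.5]
gripper_width: 0.137
t 7.5 tcp [0.6044 0.0421 0.092 ] F [  4.8   2.2 -12.5] M [ 0.61 -1.12  0.05] w 0.137
  jaw 12.5 
t 7.93 tcp [0.6045 0.0421 0.092 ] F [  4.4   2.8 -13.1] M [ 0.64 -1.11  0.03] w 0.136
  jaw 10.6
```

```bash
python3 -m crank '[{"linear":[0,0.0015,0.001],"dr":[0,0,0],"hand":-1},{"linear":[0,0.0015,0.001],"dr":[0,0,0],"hand":-1}]' | grep force
python3 - <<'E'
from h import *
o=st(); ims=[]
for n in ["wrist","scene"]:
    im=bot.read_camera(n); ims.append(im); c=cam(n,o)
    for tg,z in [("bolt",.131),("bolt_end",.11)]:
        for r in bot.place_of(n,tg)[:1]: print(n,tg,np.round(r["xy"]),round(r["score"],2),back(c,r["xy"],z).round(4), "exp bolt",proj(c,[.5345,-.054,.131]).round(0))
a=ims[0]; b=cv2.resize(ims[1][120:300,180:400],None,fx=2,fy=2); cv2.imwrite("pics/m.png",np.hstack([cv2.resize(a,(480,300)),b[:300,:320]]))
E
```

```text
contact_force: [-3.6, 0.5, 3.4]
t 8.2 tcp [0.6046 0.0421 0.0918] F [-3.6  0.5  3.4] M [0.27 0.61 0.02] w 0.131
wrist bolt_end [144. 257.] 0.75 [0.5225 0.0281 0.11  ] exp bolt [143. 422.]
scene bolt_end [436. 246.] 0.61 [0.3689 0.2856 0.11  ] exp bolt [289. 202.]
```

View pics/m.png

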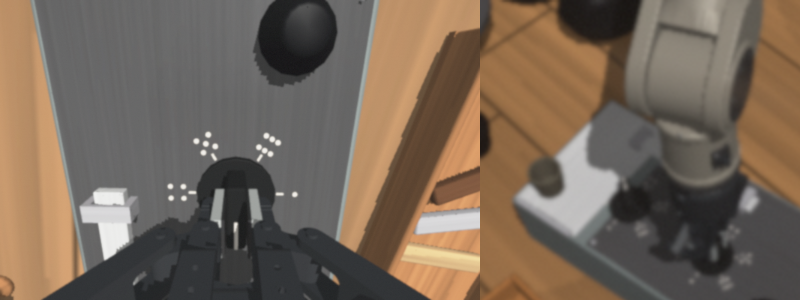

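The wrist still sees the bolt's tip at (144,257), but the post is hidden. I'll keep turning in 2° steps, stopping on the moment or on movement of the tip.

```bash
cat > chk2.py <<'E'
from h import *; import sys
o=st(); C=np.array([.5958,-.0264]); th=np.radians(9.7); R=np.array([[np.cos(th),np.sin(th)],[-np.sin(th),np.cos(th)]])
za=Rq(o["tool_rot"]).as_matrix()[:,2]; print("  jaw",round(np.degrees(np.arctan2(za[1],za[0])),1),end=" "); y=-9
bot.read_camera("wrist")
for r in bot.place_of("wrist","bolt_end")[:1]:
    l=R@(back(cam("wrist",o),r["xy"],.11)[:2]-C); print("end",(l*1000).round(1),round(r["score"],2),end=" ")
    if r["score"]>.5 and abs(l[0]+.065)<.012: y=l[1]-.084
print(); sys.exit(int(abs(o["torque"][2])>float(sys.argv[1]) or y>float(sys.argv[2])))
E
for i in 1; do
python3 chk2.py .13 .0 &&
python3 -m crank '[{"linear":[0,0,0],"dr":[0,0.5,0],"hand":-1},{"linear":[0,0,0],"dr":[0,1,0],"hand":-1},{"linear":[0,0,0],"dr":[0,1.5,0],"hand":-1},{"linear":[0,0,0],"dr":[0,2,0],"hand":-1}]' >/dev/null && python3 chk2.py .13 .0 &&
python3 -m crank '[{"linear":[0,0,0],"dr":[0,0.5,0],"hand":-1},{"linear":[0,0,0],"dr":[0,1,0],"hand":-1},{"linear":[0,0,0],"dr":[0,1.5,0],"hand":-1},{"linear":[0,0,0],"dr":[0,2,0],"hand":-1}]' >/dev/null && python3 chk2.py .13 .0 &&
python3 -m crank '[{"linear":[0,0,0],"dr":[0,0.5,0],"hand":-1},{"linear":[0,0,0],"dr":[0,1,0],"hand":-1},{"linear":[0,0,0],"dr":[0,1.5,0],"hand":-1},{"linear":[0,0,0],"dr":[0,2,0],"hand":-1}]' >/dev/null && python3 chk2.py .13 .0 ; done
```

```text
t 8.5 tcp [0.6046 0.0421 0.0917] F [-4.2  1.5  6.1] M [0.35 0.89 0.03] w 0.136
  jaw 10.6 end [-65.1  66.4] 0.71 
t 8.93 tcp [0.6047 0.0421 0.0918] F [-2.6  1.2  5.9] M [0.33 0.81 0.02] w 0.128
  jaw 8.6 end [-64.7  65.4] 0.77 
t 9.37 tcp [0.6048 0.0421 0.0918] F [-2.7  0.7  5. ] M [ 0.32  0.69 -0.03] w 0.136
  jaw 6.6 end [-63.4  65.1] 0.84 
t 9.8 tcp [0.6049 0.0422 0.0918] F [-3.1  2.3  5.6] M [0.32 0.66 0.07] w 0.134
  jaw 4.6 end [-64.6  64.8] 0.83
```

```bash
python3 -m crank '[{"linear":[0,0,0],"dr":[0,0.5,0],"hand":-1},{"linear":[0,0,0],"dr":[0,1,0],"hand":-1},{"linear":[0,0,0],"dr":[0,1.5,0],"hand":-1},{"linear":[0,0,0],"dr":[0,2,0],"hand":-1}]' >/dev/null && python3 chk2.py .13 -.0145 &&
python3 -m crank '[{"linear":[0,0,0],"dr":[0,0.5,0],"hand":-1},{"linear":[0,0,0],"dr":[0,1,0],"hand":-1},{"linear":[0,0,0],"dr":[0,1.5,0],"hand":-1},{"linear":[0,0,0],"dr":[0,2,0],"hand":-1}]' >/dev/null && python3 chk2.py .13 -.0145 &&
python3 -m crank '[{"linear":[0,0,0],"dr":[0,0.5,0],"hand":-1},{"linear":[0,0,0],"dr":[0,1,0],"hand":-1},{"linear":[0,0,0],"dr":[0,1.5,0],"hand":-1},{"linear":[0,0,0],"dr":[0,2,0],"hand":-1}]' >/dev/null && python3 chk2.py .13 -.0145 &&
python3 -m crank '[{"linear":[0,0,0],"dr":[0,0.5,0],"hand":-1},{"linear":[0,0,0],"dr":[0,1,0],"hand":-1},{"linear":[0,0,0],"dr":[0,1.5,0],"hand":-1},{"linear":[0,0,0],"dr":[0,2,0],"hand":-1}]' >/dev/null && python3 chk2.py .13 -.0145 &&
python3 -m crank '[{"linear":[0,0,0],"dr":[0,0.5,0],"hand":-1},{"linear":[0,0,0],"dr":[0,1,0],"hand":-1},{"linear":[0,0,0],"dr":[0,1.5,0],"hand":-1},{"linear":[0,0,0],"dr":[0,2,0],"hand":-1}]' >/dev/null && python3 chk2.py .13 -.0145 &&
python3 -m crank '[{"linear":[0,0,0],"dr":[0,0.5,0],"hand":-1},{"linear":[0,0,0],"dr":[0,1,0],"hand":-1},{"linear":[0,0,0],"dr":[0,1.5,0],"hand":-1},{"linear":[0,0,0],"dr":[0,2,0],"hand":-1}]' >/dev/null && python3 chk2.py .13 -.0145
```

```text
t 10.23 tcp [0.605  0.0422 0.0918] F [-3.4  2.2  5.6] M [0.38 0.6  0.04] w 0.136
  jaw 2.6 end [-63.1  65.5] 0.78 
t 10.67 tcp [0.6052 0.0422 0.0918] F [-3.2  1.1  5.5] M [0.33 0.51 0.1 ] w 0.133
  jaw 0.6 end [-62.8  66.2] 0.7 
t 11.1 tcp [0.6053 0.0422 0.0917] F [-1.8  2.6  5.9] M [0.34 0.47 0.08] w 0.134
  jaw -1.4 end [-63.3  65.6] 0.97 
t 11.53 tcp [0.6054 0.0422 0.0918] F [-1.9  1.5  5.9] M [0.33 0.43 0.05] w 0.137
  jaw -3.4 end [-63.4  65.8] 0.63 
t 11.97 tcp [0.6055 0.0422 0.0917] F [-2.   1.9  4.8] M [ 0.39  0.39 -0.02] w 0.134
  jaw -5.4 end [-61.4  65.8] 0.89 
t 12.4 tcp [0.6056 0.0421 0.0918] F [-0.6  1.6  5.3] M [0.38 0.31 0.  ] w 0.134
  jaw -7.4 end [-62.7  66.7] 0.58
```

```bash
python3 -m crank '[{"linear":[0,0,0],"dr":[0,0.5,0],"hand":-1},{"linear":[0,0,0],"dr":[0,1,0],"hand":-1},{"linear":[0,0,0],"dr":[0,1.5,0],"hand":-1},{"linear":[0,0,0],"dr":[0,2,0],"hand":-1}]' >/dev/null && python3 chk2.py .14 -.0145 &&
python3 -m crank '[{"linear":[0,0,0],"dr":[0,0.5,0],"hand":-1},{"linear":[0,0,0],"dr":[0,1,0],"hand":-1},{"linear":[0,0,0],"dr":[0,1.5,0],"hand":-1},{"linear":[0,0,0],"dr":[0,2,0],"hand":-1}]' >/dev/null && python3 chk2.py .14 -.0145 &&
python3 -m crank '[{"linear":[0,0,0],"dr":[0,0.5,0],"hand":-1},{"linear":[0,0,0],"dr":[0,1,0],"hand":-1},{"linear":[0,0,0],"dr":[0,1.5,0],"hand":-1},{"linear":[0,0,0],"dr":[0,2,0],"hand":-1}]' >/dev/null && python3 chk2.py .14 -.0145 &&
python3 -m crank '[{"linear":[0,0,0],"dr":[0,0.5,0],"hand":-1},{"linear":[0,0,0],"dr":[0,1,0],"hand":-1},{"linear":[0,0,0],"dr":[0,1.5,0],"hand":-1},{"linear":[0,0,0],"dr":[0,2,0],"hand":-1}]' >/dev/null && python3 chk2.py .14 -.0145 &&
python3 -m crank '[{"linear":[0,0,0],"dr":[0,0.5,0],"hand":-1},{"linear":[0,0,0],"dr":[0,1,0],"hand":-1},{"linear":[0,0,0],"dr":[0,1.5,0],"hand":-1},{"linear":[0,0,0],"dr":[0,2,0],"hand":-1}]' >/dev/null && python3 chk2.py .14 -.0145 &&
python3 -m crank '[{"linear":[0,0,0],"dr":[0,0.5,0],"hand":-1},{"linear":[0,0,0],"dr":[0,1,0],"hand":-1},{"linear":[0,0,0],"dr":[0,1.5,0],"hand":-1},{"linear":[0,0,0],"dr":[0,2,0],"hand":-1}]' >/dev/null && python3 chk2.py .14 -.0145
```

```text
t 12.83 tcp [0.6057 0.0421 0.0918] F [0.2 2.6 5.4] M [ 0.36  0.23 -0.04] w 0.135
  jaw -9.4 end [-65.  64.] 0.96 
t 13.27 tcp [0.6058 0.0421 0.0918] F [-1.3  1.4  5.2] M [0.31 0.08 0.03] w 0.133
  jaw -11.4 end [-64.3  65.4] 0.76 
t 13.7 tcp [0.6059 0.0421 0.0917] F [0.3 2.5 5.6] M [ 0.31  0.05 -0.12] w 0.133
  jaw -13.4 end [-62.1  69.3] 0.92 
t 14.13 tcp [0.606  0.0421 0.0917] F [-0.5  2.1  5.7] M [ 0.31 -0.06 -0.05] w 0.131
  jaw -15.4 end [-64.5  71.6] 0.67
```

The bolt tip has moved from about 65.5 to 71.6. I'll hold and confirm.

```bash
python3 -m crank '[{"linear":[0,0,0],"dr":[0,0,0],"hand":-1},{"linear":[0,0,0],"dr":[0,0,0],"hand":-1},{"linear":[0,0,0],"dr":[0,0,0],"hand":-1}]' >/dev/null; python3 chk2.py 1 1; python3 chk2.py 1 1
```

```text
t 14.48 tcp [0.606  0.042  0.0918] F [0.2 2.9 5.7] M [ 0.35 -0.13 -0.11] w 0.134
  jaw -15.4 end [-63.9  72.2] 0.85 
t 14.58 tcp [0.606  0.042  0.0918] F [0.4 1.7 5.3] M [ 0.32 -0.03 -0.14] w 0.13
  jaw -15.4 end [-63.4  71.8] 0.81
```

First jump confirmed. Back off 1° into the play, release and lift.

```bash
python3 -m crank '[{"linear":[0,0,0],"dr":[0,-1,0],"hand":-1},{"linear":[0,0,0],"dr":[0,-1,0],"hand":-0.2},{"linear":[0,0,0],"dr":[0,-1,0],"hand":-0.2},{"linear":[0,0,0],"dr":[0,-1,0],"hand":-0.2},{"linear":[0,0,0],"dr":[0,-1,0],"hand":-0.2},{"linear":[0,-0.03,0],"dr":[0,-1,0],"hand":-0.2},{"linear":[0,-0.07,0],"dr":[0,-1,0],"hand":-0.2},{"linear":[0,-0.108,0],"dr":[0,-1,0],"hand":-0.2},{"linear":[0,-0.108,0],"dr":[0,-1,0],"hand":-0.2}]'
python3 chk2.py 1 1; python3 -c "
from h import *
delta([.6263,-.0872,.20],-28.8)"
```

```text
t: 15.43
eef_pos: [0.6089, 0.0427, 0.2065]
tool_rot: [-0.437, 0.43, -0.556, 0.561]
contact_force: [1.4, -0.1, -0.2]
gripper_width: 0.399
t 15.43 tcp [0.6089 0.0427 0.2065] F [ 1.4 -0.1 -0.2] M [ 0.06 -0.07  0.03] w 0.399
  jaw -14.4 end [-61.7  72.7] 0.57 
shift [0.1196 0.0005 0.0521] dr [-0.2  14.4  -0.08] t 15.53
```

```bash
python3 -m crank '[{"linear":[0.12,0,0.052],"dr":[0,14.4,0],"hand":-0.2},{"linear":[0.12,0,0.052],"dr":[0,14.4,0],"hand":-0.2},{"linear":[0.12,0,0.052],"dr":[0,14.4,0],"hand":-0.2},{"linear":[0.12,0,0.052],"dr":[0,14.4,0],"hand":-0.2},{"linear":[0.12,0,0.052],"dr":[0,14.4,0],"hand":-0.2},{"linear":[0.12,0,0.052],"dr":[0,14.4,0],"hand":-0.2}]' >/dev/null
python3 close.py b1 .6263 -.0872
```

```text
t 16.03 tcp [ 0.624  -0.088   0.1968] F [-0.7  1.  -0.3] M [ 0.02 -0.04  0.01] w 0.4
dial_a_grip [194.4  54.9] 0.82 [0.6068 0.0389 0.131 ]
bolt [183.9 216.1] 0.84 [ 0.5367 -0.0478  0.131 ]
```

View pics/b1.png

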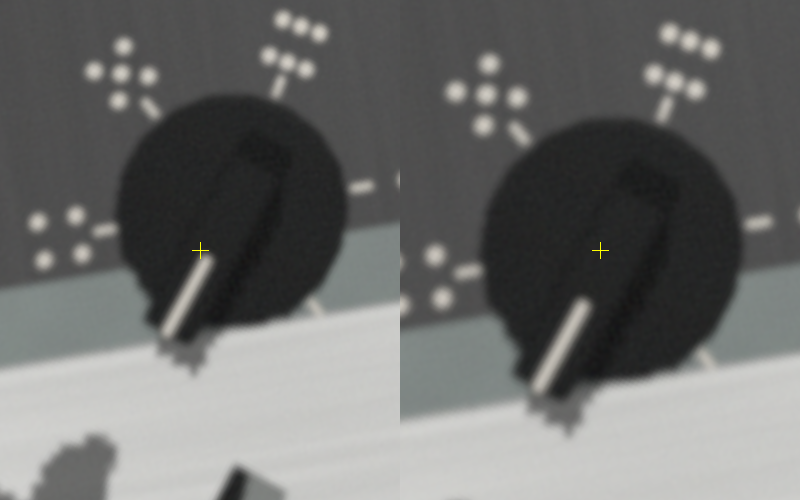

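Dial B's axis is at about (.629, −.087), with the pointer at −118.6°. The bolt post has moved as expected. Descend and grip.

```bash
python3 -c "
from h import *
delta([.629,-.087,.092],-28.6)"
```

```text
shift [-0.0007  0.106   0.0048] dr [ 0.08 -0.02 -0.01] t 16.18
```

```bash
python3 -m crank '[{"linear":[-0.001,0.03,0.005],"dr":[0,0,0],"hand":-0.2},{"linear":[-0.001,0.06,0.005],"dr":[0,0,0],"hand":-0.2},{"linear":[-0.001,0.085,0.005],"dr":[0,0,0],"hand":-0.2},{"linear":[-0.001,0.106,0.005],"dr":[0,0,0],"hand":-0.2},{"linear":[-0.001,0.106,0.005],"dr":[0,0,0],"hand":-0.2},{"linear":[-0.001,0.106,0.005],"dr":[0,0,0],"hand":-1},{"linear":[-0.001,0.106,0.005],"dr":[0,0,0],"hand":-1},{"linear":[-0.001,0.106,0.005],"dr":[0,0,0],"hand":-1},{"linear":[-0.001,0.106,0.005],"dr":[0,0,0],"hand":-1},{"linear":[-0.001,0.106,0.005],"dr":[0,0,0],"hand":-1}]' 20
python3 chk2.py 1 1; python3 chk.py 1 1 wrist
```

```text
t: 17.02
eef_pos: [0.6282, -0.0868, 0.0935]
tool_rot: [0.36, -0.361, 0.609, -0.607]
contact_force: [-5.9, 4.0, -1.9]
gripper_width: 0.129
t 17.02 tcp [ 0.6282 -0.0868  0.0935] F [-5.9  4.  -1.9] M [ 0.78  1.2  -0.04] w 0.129
  jaw -28.7 end [-85.7 -12.3] 0.32 
t 17.12 tcp [ 0.6282 -0.0868  0.0935] F [-5.9  4.4 -1.9] M [ 0.75  1.16 -0.02] w 0.135
  jaw -28.7 wrist bolt [-62.9 -11.1] 0.65
```

```bash
python3 -m crank '[{"linear":[0,0,-0.0013],"dr":[0,0,0],"hand":-1},{"linear":[0,0,-0.0013],"dr":[0,-3,0],"hand":-1},{"linear":[0,0,-0.0013],"dr":[0,-7,0],"hand":-1},{"linear":[0,0,-0.0013],"dr":[0,-11,0],"hand":-1},{"linear":[0,0,-0.0013],"dr":[0,-15,0],"hand":-1},{"linear":[0,0,-0.0013],"dr":[0,-19,0],"hand":-1},{"linear":[0,0,-0.0013],"dr":[0,-19,0],"hand":-1}]' >/dev/null
python3 chk.py 0.2 0 wrist && python3 -m crank '[{"linear":[0,0,0],"dr":[0,-4,0],"hand":-1},{"linear":[0,0,0],"dr":[0,-8,0],"hand":-1},{"linear":[0,0,0],"dr":[0,-12,0],"hand":-1},{"linear":[0,0,0],"dr":[0,-16,0],"hand":-1},{"linear":[0,0,0],"dr":[0,-18,0],"hand":-1},{"linear":[0,0,0],"dr":[0,-18,0],"hand":-1}]' >/dev/null
python3 chk.py 0.2 0 wrist; python3 chk2.py 1 1
```

```text
t 17.8 tcp [ 0.6273 -0.0865  0.0935] F [-6.7  3.8 -1.8] M [0.89 1.25 0.01] w 0.132
  jaw -9.5 wrist bolt [-63.8 -11.4] 0.9 
t 18.4 tcp [ 0.6264 -0.0864  0.0935] F [-8.7  4.   0.6] M [0.92 1.86 0.01] w 0.133
  jaw 8.4 wrist bolt [-64.2 -11.6] 0.65 
t 18.5 tcp [ 0.6264 -0.0863  0.0934] F [-8.1  4.2  1.5] M [0.94 1.83 0.02] w 0.135
  jaw 8.3
```

```bash
python3 -m crank '[{"linear":[-0.001,0,-0.0015],"dr":[0,-0.5,0],"hand":-1},{"linear":[-0.001,0,-0.0015],"dr":[0,-1,0],"hand":-1},{"linear":[-0.001,0,-0.0015],"dr":[0,-1.5,0],"hand":-1},{"linear":[-0.001,0,-0.0015],"dr":[0,-2,0],"hand":-1}]' >/dev/null && python3 chk.py .14 -.008 wrist &&
python3 -m crank '[{"linear":[0,0,0],"dr":[0,-0.5,0],"hand":-1},{"linear":[0,0,0],"dr":[0,-1,0],"hand":-1},{"linear":[0,0,0],"dr":[0,-1.5,0],"hand":-1},{"linear":[0,0,0],"dr":[0,-2,0],"hand":-1}]' >/dev/null && python3 chk.py .14 -.008 wrist &&
python3 -m crank '[{"linear":[0,0,0],"dr":[0,-0.5,0],"hand":-1},{"linear":[0,0,0],"dr":[0,-1,0],"hand":-1},{"linear":[0,0,0],"dr":[0,-1.5,0],"hand":-1},{"linear":[0,0,0],"dr":[0,-2,0],"hand":-1}]' >/dev/null && python3 chk.py .14 -.008 wrist &&
python3 -m crank '[{"linear":[0,0,0],"dr":[0,-0.5,0],"hand":-1},{"linear":[0,0,0],"dr":[0,-1,0],"hand":-1},{"linear":[0,0,0],"dr":[0,-1.5,0],"hand":-1},{"linear":[0,0,0],"dr":[0,-2,0],"hand":-1}]' >/dev/null && python3 chk.py .14 -.008 wrist
```

```text
t 18.93 tcp [ 0.6263 -0.0864  0.0935] F [-6.   4.2 -0.5] M [ 0.76  1.21 -0.07] w 0.133
  jaw 10.3 wrist bolt [-64.2 -12.1] 0.65 
t 19.37 tcp [ 0.6262 -0.0864  0.0935] F [-5.2  3.6 -0.1] M [ 0.81  1.3  -0.07] w 0.132
  jaw 12.3 wrist bolt [-63.7 -11.9] 0.65 
t 19.8 tcp [ 0.6261 -0.0864  0.0935] F [-7.2  3.5 -0.1] M [ 0.84  1.37 -0.07] w 0.133
  jaw 14.3 wrist bolt [-64.6 -11.6] 0.86 
t 20.23 tcp [ 0.626  -0.0864  0.0935] F [-7.2  4.1  0.7] M [ 0.81  1.41 -0.02] w 0.132
  jaw 16.3 wrist bolt [-64.5 -11.6] 0.89
```

```bash
python3 -m crank '[{"linear":[-0.001,0,-0.0015],"dr":[0,-0.5,0],"hand":-1},{"linear":[-0.001,0,-0.0015],"dr":[0,-1,0],"hand":-1},{"linear":[-0.001,0,-0.0015],"dr":[0,-1.5,0],"hand":-1},{"linear":[-0.001,0,-0.0015],"dr":[0,-2,0],"hand":-1}]' >/dev/null && python3 chk.py .15 -.009 wrist &&
python3 -m crank '[{"linear":[0,0,0],"dr":[0,-0.5,0],"hand":-1},{"linear":[0,0,0],"dr":[0,-1,0],"hand":-1},{"linear":[0,0,0],"dr":[0,-1.5,0],"hand":-1},{"linear":[0,0,0],"dr":[0,-2,0],"hand":-1}]' >/dev/null && python3 chk.py .15 -.009 wrist &&
python3 -m crank '[{"linear":[0,0,0],"dr":[0,-0.5,0],"hand":-1},{"linear":[0,0,0],"dr":[0,-1,0],"hand":-1},{"linear":[0,0,0],"dr":[0,-1.5,0],"hand":-1},{"linear":[0,0,0],"dr":[0,-2,0],"hand":-1}]' >/dev/null && python3 chk.py .15 -.009 wrist &&
python3 -m crank '[{"linear":[0,0,0],"dr":[0,-0.5,0],"hand":-1},{"linear":[0,0,0],"dr":[0,-1,0],"hand":-1},{"linear":[0,0,0],"dr":[0,-1.5,0],"hand":-1},{"linear":[0,0,0],"dr":[0,-2,0],"hand":-1}]' >/dev/null && python3 chk.py .15 -.009 wrist &&
python3 -m crank '[{"linear":[0,0,0],"dr":[0,-0.5,0],"hand":-1},{"linear":[0,0,0],"dr":[0,-1,0],"hand":-1},{"linear":[0,0,0],"dr":[0,-1.5,0],"hand":-1},{"linear":[0,0,0],"dr":[0,-2,0],"hand":-1}]' >/dev/null && python3 chk.py .15 -.009 wrist &&
python3 -m crank '[{"linear":[0,0,0],"dr":[0,-0.5,0],"hand":-1},{"linear":[0,0,0],"dr":[0,-1,0],"hand":-1},{"linear":[0,0,0],"dr":[0,-1.5,0],"hand":-1},{"linear":[0,0,0],"dr":[0,-2,0],"hand":-1}]' >/dev/null && python3 chk.py .15 -.009 wrist &&
python3 -m crank '[{"linear":[0,0,0],"dr":[0,-0.5,0],"hand":-1},{"linear":[0,0,0],"dr":[0,-1,0],"hand":-1},{"linear":[0,0,0],"dr":[0,-1.5,0],"hand":-1},{"linear":[0,0,0],"dr":[0,-2,0],"hand":-1}]' >/dev/null && python3 chk.py .15 -.009 wrist
```

```text
t 20.67 tcp [ 0.6259 -0.0865  0.0935] F [-2.8  3.9  1.5] M [ 0.84  0.65 -0.07] w 0.13
  jaw 18.3 wrist bolt [-63.8 -10.9] 0.68 
t 21.1 tcp [ 0.6258 -0.0865  0.0934] F [-3.6  3.2  3.1] M [ 0.87  0.73 -0.14] w 0.131
  jaw 20.3 wrist bolt [-64.3 -11. ] 0.9 
t 21.53 tcp [ 0.6257 -0.0866  0.0934] F [-4.2  4.5  3.5] M [ 0.88  0.83 -0.1 ] w 0.13
  jaw 22.3 wrist bolt [-63.9 -11.9] 0.98 
t 21.97 tcp [ 0.6256 -0.0866  0.0934] F [-4.4  4.2  3.8] M [ 0.91  0.87 -0.09] w 0.134
  jaw 24.3 wrist bolt [-63.7 -11.8] 0.84 
t 22.4 tcp [ 0.6255 -0.0867  0.0934] F [-4.4  3.1  3.4] M [ 0.85  0.95 -0.04] w 0.136
  jaw 26.3 wrist bolt [-64.1 -11.1] 0.77 
t 22.83 tcp [ 0.6254 -0.0866  0.0934] F [-5.6  4.2  4.2] M [ 0.86  1.06 -0.05] w 0.127
  jaw 28.3 wrist bolt [-63.8 -11.5] 0.88 
t 23.27 tcp [ 0.6253 -0.0867  0.0934] F [-5.3  4.1  4.2] M [ 0.89  1.06 -0.04] w 0.131
  jaw 30.2 wrist bolt [-64.9 -11.6] 0.79
```

```bash
python3 -m crank '[{"linear":[-0.001,0,-0.001],"dr":[0,-0.5,0],"hand":-1},{"linear":[-0.001,0,-0.001],"dr":[0,-1,0],"hand":-1},{"linear":[-0.001,0,-0.001],"dr":[0,-1.5,0],"hand":-1},{"linear":[-0.001,0,-0.001],"dr":[0,-2,0],"hand":-1}]' >/dev/null && python3 chk.py .17 -.009 wrist &&
python3 -m crank '[{"linear":[0,0,0],"dr":[0,-0.5,0],"hand":-1},{"linear":[0,0,0],"dr":[0,-1,0],"hand":-1},{"linear":[0,0,0],"dr":[0,-1.5,0],"hand":-1},{"linear":[0,0,0],"dr":[0,-2,0],"hand":-1}]' >/dev/null && python3 chk.py .17 -.009 wrist &&
python3 -m crank '[{"linear":[0,0,0],"dr":[0,-0.5,0],"hand":-1},{"linear":[0,0,0],"dr":[0,-1,0],"hand":-1},{"linear":[0,0,0],"dr":[0,-1.5,0],"hand":-1},{"linear":[0,0,0],"dr":[0,-2,0],"hand":-1}]' >/dev/null && python3 chk.py .17 -.009 wrist &&
python3 -m crank '[{"linear":[0,0,0],"dr":[0,-0.5,0],"hand":-1},{"linear":[0,0,0],"dr":[0,-1,0],"hand":-1},{"linear":[0,0,0],"dr":[0,-1.5,0],"hand":-1},{"linear":[0,0,0],"dr":[0,-2,0],"hand":-1}]' >/dev/null && python3 chk.py .17 -.009 wrist &&
python3 -m crank '[{"linear":[0,0,0],"dr":[0,-0.5,0],"hand":-1},{"linear":[0,0,0],"dr":[0,-1,0],"hand":-1},{"linear":[0,0,0],"dr":[0,-1.5,0],"hand":-1},{"linear":[0,0,0],"dr":[0,-2,0],"hand":-1}]' >/dev/null && python3 chk.py .17 -.009 wrist &&
python3 -m crank '[{"linear":[0,0,0],"dr":[0,-0.5,0],"hand":-1},{"linear":[0,0,0],"dr":[0,-1,0],"hand":-1},{"linear":[0,0,0],"dr":[0,-1.5,0],"hand":-1},{"linear":[0,0,0],"dr":[0,-2,0],"hand":-1}]' >/dev/null && python3 chk.py .17 -.009 wrist &&
python3 -m crank '[{"linear":[0,0,0],"dr":[0,-0.5,0],"hand":-1},{"linear":[0,0,0],"dr":[0,-1,0],"hand":-1},{"linear":[0,0,0],"dr":[0,-1.5,0],"hand":-1},{"linear":[0,0,0],"dr":[0,-2,0],"hand":-1}]' >/dev/null && python3 chk.py .17 -.009 wrist
```

```text
t 23.7 tcp [ 0.6252 -0.0867  0.0934] F [0.6 3.7 4.8] M [ 0.6  -0.03 -0.04] w 0.133
  jaw 32.3 wrist bolt [-64.2 -11.5] 0.72 
t 24.13 tcp [ 0.6251 -0.0868  0.0934] F [0.  2.7 6.2] M [ 0.63 -0.18 -0.  ] w 0.129
  jaw 34.3 wrist bolt [-63.7 -11.7] 0.77 
t 24.57 tcp [ 0.625  -0.0869  0.0934] F [0.4 2.8 5.9] M [ 0.6  -0.09 -0.01] w 0.135
  jaw 36.3 wrist bolt [-64.1 -11.4] 0.94 
t 25.0 tcp [ 0.6249 -0.0869  0.0934] F [-0.6  2.4  6.9] M [ 0.57 -0.05 -0.06] w 0.131
  jaw 38.2 wrist bolt [-63.8 -11.9] 0.66 
t 25.43 tcp [ 0.6249 -0.087   0.0934] F [0.4 1.7 6.9] M [ 0.61 -0.05 -0.02] w 0.13
  jaw 40.2 wrist bolt [-63.6 -11.1] 0.69 
t 25.87 tcp [ 0.6247 -0.087   0.0934] F [-0.1  1.2  6.9] M [ 0.53  0.11 -0.04] w 0.133
  jaw 42.2 wrist bolt [-63.4 -11.4] 0.83 
t 26.3 tcp [ 0.6247 -0.0871  0.0934] F [-1.5  3.5  6.8] M [ 0.52  0.09 -0.06] w 0.134
  jaw 44.2 wrist bolt [-63.2 -11.4] 0.58
```

```bash
python3 -m crank '[{"linear":[0,0,0],"dr":[0,-0.5,0],"hand":-1},{"linear":[0,0,0],"dr":[0,-1,0],"hand":-1},{"linear":[0,0,0],"dr":[0,-1.5,0],"hand":-1},{"linear":[0,0,0],"dr":[0,-2,0],"hand":-1}]' >/dev/null && python3 chk.py .17 -.009 wrist &&
python3 -m crank '[{"linear":[0,0,0],"dr":[0,-0.5,0],"hand":-1},{"linear":[0,0,0],"dr":[0,-1,0],"hand":-1},{"linear":[0,0,0],"dr":[0,-1.5,0],"hand":-1},{"linear":[0,0,0],"dr":[0,-2,0],"hand":-1}]' >/dev/null && python3 chk.py .17 -.009 wrist &&
python3 -m crank '[{"linear":[0,0,0],"dr":[0,-0.5,0],"hand":-1},{"linear":[0,0,0],"dr":[0,-1,0],"hand":-1},{"linear":[0,0,0],"dr":[0,-1.5,0],"hand":-1},{"linear":[0,0,0],"dr":[0,-2,0],"hand":-1}]' >/dev/null && python3 chk.py .17 -.009 wrist &&
python3 -m crank '[{"linear":[0,0,0],"dr":[0,-0.5,0],"hand":-1},{"linear":[0,0,0],"dr":[0,-1,0],"hand":-1},{"linear":[0,0,0],"dr":[0,-1.5,0],"hand":-1},{"linear":[0,0,0],"dr":[0,-2,0],"hand":-1}]' >/dev/null && python3 chk.py .17 -.009 wrist &&
python3 -m crank '[{"linear":[0,0,0],"dr":[0,-0.5,0],"hand":-1},{"linear":[0,0,0],"dr":[0,-1,0],"hand":-1},{"linear":[0,0,0],"dr":[0,-1.5,0],"hand":-1},{"linear":[0,0,0],"dr":[0,-2,0],"hand":-1}]' >/dev/null && python3 chk.py .17 -.009 wrist &&
python3 -m crank '[{"linear":[0,0,0],"dr":[0,-0.5,0],"hand":-1},{"linear":[0,0,0],"dr":[0,-1,0],"hand":-1},{"linear":[0,0,0],"dr":[0,-1.5,0],"hand":-1},{"linear":[0,0,0],"dr":[0,-2,0],"hand":-1}]' >/dev/null && python3 chk.py .17 -.009 wrist &&
python3 -m crank '[{"linear":[0,0,0],"dr":[0,-0.5,0],"hand":-1},{"linear":[0,0,0],"dr":[0,-1,0],"hand":-1},{"linear":[0,0,0],"dr":[0,-1.5,0],"hand":-1},{"linear":[0,0,0],"dr":[0,-2,0],"hand":-1}]' >/dev/null && python3 chk.py .17 -.009 wrist
```

```text
t 26.73 tcp [ 0.6246 -0.0872  0.0934] F [-2.1  0.8  7. ] M [ 0.55  0.19 -0.05] w 0.133
  jaw 46.2 
t 27.17 tcp [ 0.6245 -0.0872  0.0934] F [-1.6  2.9  7.3] M [ 0.49  0.3  -0.04] w 0.133
  jaw 48.2 wrist bolt [-64.4 -12.3] 0.97 
t 27.6 tcp [ 0.6244 -0.0873  0.0934] F [-2.   1.6  8.6] M [0.42 0.26 0.02] w 0.131
  jaw 50.2 wrist bolt [-63.9 -11.1] 0.59 
t 28.03 tcp [ 0.6244 -0.0874  0.0934] F [-1.8  1.7  8.9] M [ 0.39  0.31 -0.04] w 0.131
  jaw 52.2 wrist bolt [-64.4 -10.9] 0.64 
t 28.47 tcp [ 0.6243 -0.0875  0.0934] F [-2.2  1.5  7.6] M [0.34 0.38 0.02] w 0.136
  jaw 54.2 wrist bolt [-64.5 -10.8] 0.87 
t 28.9 tcp [ 0.6243 -0.0875  0.0934] F [-1.3  1.6  7.5] M [ 0.33  0.44 -0.02] w 0.133
  jaw 56.2 wrist bolt [19.3 60.8] 0.69 
t 29.33 tcp [ 0.6242 -0.0877  0.0934] F [-3.2  0.5  8.5] M [0.27 0.48 0.05] w 0.132
  jaw 58.2 wrist bolt [-64.6  -6.8] 0.85
```

The bolt is starting to jump (−6.8), so I'll hold here.

```bash
python3 -m crank '[{"linear":[0,0,0],"dr":[0,0,0],"hand":-1},{"linear":[0,0,0],"dr":[0,0,0],"hand":-1},{"linear":[0,0,0],"dr":[0,0,0],"hand":-1},{"linear":[0,0,0],"dr":[0,0,0],"hand":-1}]' >/dev/null; python3 chk.py 1 1 wrist;python3 chk.py 1 1 wrist
```

```text
t 29.77 tcp [ 0.6242 -0.0876  0.0934] F [-2.1  0.6  9.4] M [0.29 0.41 0.09] w 0.136
  jaw 58.2 wrist bolt [-63.9  -2.8] 0.85 
t 29.87 tcp [ 0.6243 -0.0876  0.0934] F [-2.2  0.7  8.7] M [0.3  0.43 0.18] w 0.135
  jaw 58.2 wrist bolt [-64.2  -2.8] 0.62
```

```bash
python3 -m crank '[{"linear":[0,0,0],"dr":[0,0.5,0],"hand":-1},{"linear":[0,0,0],"dr":[0,1,0],"hand":-1},{"linear":[0,0,0],"dr":[0,1,0],"hand":-1},{"linear":[0,0,0],"dr":[0,1,0],"hand":-1}]' >/dev/null; python3 chk.py 1 1 wrist;python3 chk.py 1 1 wrist
```

```text
t 30.3 tcp [ 0.6242 -0.0876  0.0934] F [-2.4  0.8  8.2] M [0.34 0.45 0.2 ] w 0.136
  jaw 57.2 wrist bolt [-64.5  -1.7] 0.57 
t 30.4 tcp [ 0.6242 -0.0876  0.0934] F [-3.   0.8  8. ] M [0.32 0.42 0.22] w 0.135
  jaw 57.2 wrist bolt [-64.   -1.9] 0.65
```

```bash
python3 -m crank '[{"linear":[0,0,0],"dr":[0,-0.5,0],"hand":-1},{"linear":[0,0,0],"dr":[0,-1,0],"hand":-1},{"linear":[0,0,0],"dr":[0,-1.5,0],"hand":-1},{"linear":[0,0,0],"dr":[0,-1.5,0],"hand":-1}]' >/dev/null; python3 chk.py 1 1 wrist;python3 chk.py 1 1 wrist
```

```text
t 30.83 tcp [ 0.6242 -0.0876  0.0934] F [-3.3  1.3  8.7] M [0.32 0.45 0.1 ] w 0.133
  jaw 58.7 wrist bolt [-64.2  -1.2] 0.58 
t 30.93 tcp [ 0.6242 -0.0876  0.0934] F [-2.8  1.2  8.8] M [0.31 0.5  0.09] w 0.133
  jaw 58.7
```

```bash
python3 -m crank '[{"linear":[0,0,0],"dr":[0,-0.5,0],"hand":-1},{"linear":[0,0,0],"dr":[0,-1,0],"hand":-1},{"linear":[0,0,0],"dr":[0,-1,0],"hand":-1},{"linear":[0,0,0],"dr":[0,-1,0],"hand":-1}]' >/dev/null; python3 chk.py 1 1 wrist;python3 chk.py 1 1 wrist
```

```text
t 31.37 tcp [ 0.6242 -0.0877  0.0934] F [-2.4  1.4  8.9] M [0.29 0.54 0.04] w 0.134
  jaw 59.7 wrist bolt [-64.   -0.3] 0.82 
t 31.47 tcp [ 0.6241 -0.0877  0.0934] F [-2.7  0.9  8.4] M [0.33 0.57 0.04] w 0.133
  jaw 59.7 wrist bolt [-63.3   0.5] 0.75
```

The bolt is advancing toward its second rest and the moment is near zero. Release, lift and go over the post.

```bash
python3 -m crank '[{"linear":[0,0,0],"dr":[0,0,0],"hand":-0.2},{"linear":[0,0,0],"dr":[0,0,0],"hand":-0.2},{"linear":[0,0,0],"dr":[0,0,0],"hand":-0.2},{"linear":[0,0,0],"dr":[0,0,0],"hand":-0.2},{"linear":[0,-0.03,0],"dr":[0,0,0],"hand":-0.2},{"linear":[0,-0.07,0],"dr":[0,0,0],"hand":-0.2},{"linear":[0,-0.108,0],"dr":[0,0,0],"hand":-0.2},{"linear":[0,-0.108,0],"dr":[0,0,0],"hand":-0.2}]' >/dev/null
python3 chk.py 1 1 wrist; python3 -c "
from h import *
delta([.5314,-.0354,.20],9.7)"
```

```text
t 32.23 tcp [ 0.6285 -0.0861  0.2085] F [0.8 1.4 0.6] M [ 0.05 -0.09  0.02] w 0.401
  jaw 59.7 wrist bolt [-64.9   1.3] 0.73 
shift [-0.1069  0.002  -0.0028] dr [-0.14 50.01  0.16] t 32.33
```

```bash
python3 -m crank '[{"linear":[-0.107,0,-0.003],"dr":[0,50,0],"hand":-0.2},{"linear":[-0.107,0,-0.003],"dr":[0,50,0],"hand":-0.2},{"linear":[-0.107,0,-0.003],"dr":[0,50,0],"hand":-0.2},{"linear":[-0.107,0,-0.003],"dr":[0,50,0],"hand":-0.2},{"linear":[-0.107,0,-0.003],"dr":[0,50,0],"hand":-0.2},{"linear":[-0.107,0,-0.003],"dr":[0,50,0],"hand":-0.2},{"linear":[-0.107,0,-0.003],"dr":[0,50,0],"hand":-0.2},{"linear":[-0.107,0,-0.003],"dr":[0,50,0],"hand":-0.2},{"linear":[-0.107,0,-0.003],"dr":[0,50,0],"hand":-0.2}]' >/dev/null
python3 chk2.py 1 1; python3 close.py p1 .5314 -.0354;python3 -c "
from h import *
delta([.5314,-.0354,.091],9.7)"
```

```text
t 33.08 tcp [ 0.5292 -0.0356  0.1994] F [-0.3 -0.2 -0.6] M [-0.04  0.06  0.02] w 0.398
  jaw 9.9 end [-62.1  83.7] 0.94 
t 33.18 tcp [ 0.5297 -0.0355  0.1998] F [ 0.1 -1.   0. ] M [-0.01  0.02 -0.05] w 0.402
dial_a_grip [440.3 119.6] 0.93 [0.6049 0.0402 0.131 ]
bolt [319.8 210.6] 0.89 [ 0.5352 -0.0388  0.131 ]
bolt [440.2 121.2] 0.33 [0.6051 0.0392 0.131 ]
shift [0.0002 0.1093 0.0015] dr [ 0.03  0.11 -0.01] t 33.33
```

View pics/p1.png

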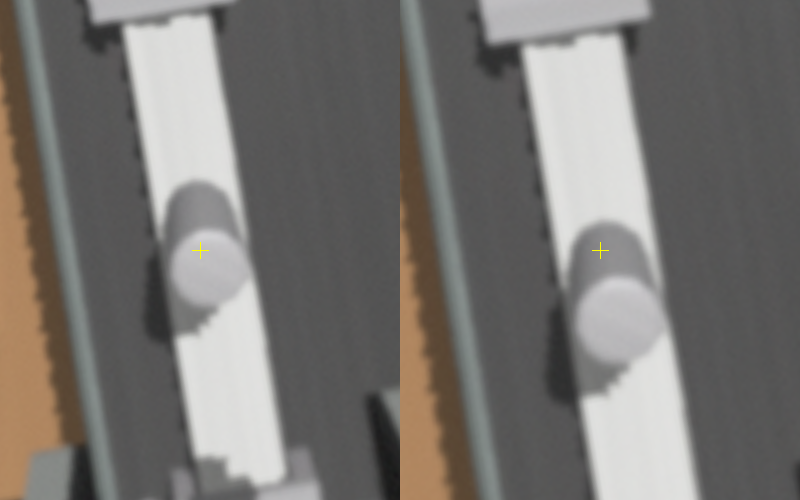

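The post is at about (.533, −.038) and the left guide sits well clear. Descend and grip it across the slide.

```bash
python3 -m crank '[{"linear":[0.003,0.03,0.003],"dr":[0,0,0],"hand":-0.2},{"linear":[0.003,0.06,0.003],"dr":[0,0,0],"hand":-0.2},{"linear":[0.003,0.085,0.003],"dr":[0,0,0],"hand":-0.2},{"linear":[0.003,0.109,0.003],"dr":[0,0,0],"hand":-0.2},{"linear":[0.003,0.109,0.003],"dr":[0,0,0],"hand":-0.2},{"linear":[0.003,0.109,0.003],"dr":[0,0,0],"hand":-1},{"linear":[0.003,0.109,0.003],"dr":[0,0,0],"hand":-1},{"linear":[0.003,0.109,0.003],"dr":[0,0,0],"hand":-1},{"linear":[0.003,0.109,0.003],"dr":[0,0,0],"hand":-1},{"linear":[0.003,0.109,0.003],"dr":[0,0,0],"hand":-1}]' 30
python3 chk2.py 1 1
```

```text
t: 34.17
eef_pos: [0.5317, -0.038, 0.092]
tool_rot: [-0.54, 0.542, -0.456, 0.455]
contact_force: [-6.2, 0.6, -5.0]
gripper_width: 0.176
t 34.17 tcp [ 0.5317 -0.038   0.092 ] F [-6.2  0.6 -5. ] M [ 0.06  1.09 -0.03] w 0.176
  jaw 9.7 end [-63.9  84.7] 0.68
```

Gripped (15 mm wide). Now I'll draw left slowly, at about 15 mm/s, in stages.

```bash
python3 -m crank '[{"linear":[-0.001,0,-0.001],"dr":[0,0,0],"hand":-1},{"linear":[-0.002,0,-0.001],"dr":[0,0,0],"hand":-1},{"linear":[-0.003,0,-0.001],"dr":[0,0,0],"hand":-1},{"linear":[-0.004,0,-0.001],"dr":[0,0,0],"hand":-1},{"linear":[-0.005,0,-0.001],"dr":[0,0,0],"hand":-1},{"linear":[-0.006,0,-0.001],"dr":[0,0,0],"hand":-1},{"linear":[-0.006,0,-0.001],"dr":[0,0,0],"hand":-1}]' > /dev/null
python3 chk2.py 1 1
python3 -m crank '[{"linear":[-0.001,0,0],"dr":[0,0,0],"hand":-1},{"linear":[-0.002,0,0],"dr":[0,0,0],"hand":-1},{"linear":[-0.003,0,0],"dr":[0,0,0],"hand":-1},{"linear":[-0.004,0,0],"dr":[0,0,0],"hand":-1},{"linear":[-0.004,0,0],"dr":[0,0,0],"hand":-1}]' > /dev/null
python3 chk2.py 1 1
```

```text
t 34.85 tcp [ 0.5309 -0.0325  0.092 ] F [-5.9 -1.8 -1.9] M [-0.38  1.12 -0.01] w 0.174
  jaw 9.7 end [-63.8  88.3] 0.83 
t 35.37 tcp [ 0.5303 -0.0289  0.092 ] F [-6.1 -2.2 -2.6] M [-0.5   1.08  0.01] w 0.176
  jaw 9.7 end [-64.2  94.1] 0.59
```

```bash
python3 -m crank '[{"linear":[-0.001,0,0],"dr":[0,0,0],"hand":-1},{"linear":[-0.002,0,0],"dr":[0,0,0],"hand":-1},{"linear":[-0.003,0,0],"dr":[0,0,0],"hand":-1},{"linear":[-0.003,0,0],"dr":[0,0,0],"hand":-1}]' > /dev/null
python3 chk2.py 1 1
python3 -m crank '[{"linear":[-0.0005,0,0],"dr":[0,0,0],"hand":-1},{"linear":[-0.001,0,0],"dr":[0,0,0],"hand":-1},{"linear":[-0.0015,0,0],"dr":[0,0,0],"hand":-1},{"linear":[-0.0015,0,0],"dr":[0,0,0],"hand":-1}]' > /dev/null
python3 chk2.py 1 1
```

```text
t 35.8 tcp [ 0.5298 -0.0262  0.092 ] F [-5.  -3.3 -3. ] M [-0.65  1.07  0.04] w 0.169
  jaw 9.7 end [-63.9  96. ] 0.97 
t 36.23 tcp [ 0.5296 -0.0248  0.092 ] F [-5.5 -3.3 -2.3] M [-0.7   1.07 -0.01] w 0.176
  jaw 9.7 end [-63.6  97.2] 0.9
```

```bash
python3 -m crank '[{"linear":[-0.0005,0,0],"dr":[0,0,0],"hand":-1},{"linear":[-0.001,0,0],"dr":[0,0,0],"hand":-1},{"linear":[-0.0015,0,0],"dr":[0,0,0],"hand":-1},{"linear":[-0.0015,0,0],"dr":[0,0,0],"hand":-1}]' > /dev/null
python3 chk2.py 1 1
python3 -m crank '[{"linear":[-0.0005,0,0],"dr":[0,0,0],"hand":-1},{"linear":[-0.001,0,0],"dr":[0,0,0],"hand":-1},{"linear":[-0.0015,0,0],"dr":[0,0,0],"hand":-1},{"linear":[-0.0015,0,0],"dr":[0,0,0],"hand":-1}]' > /dev/null
python3 chk2.py 1 1
```

```text
t 36.67 tcp [ 0.5294 -0.0234  0.092 ] F [-4.8 -3.6 -3.2] M [-0.72  1.1   0.02] w 0.173
  jaw 9.7 end [-63.9  99.1] 0.58 
t 37.1 tcp [ 0.5294 -0.0234  0.092 ] F [-4.1 -6.4 -2.4] M [-1.44  0.93  0.05] w 0.171
  jaw 9.6 end [-63.3  98.5] 0.61
```

The TCP stalled while the force rose, so this looks like the end stop. One more gentle nudge to confirm, then release and lift.

```bash
python3 -m crank '[{"linear":[-0.0005,0,0],"dr":[0,0,0],"hand":-1},{"linear":[-0.001,0,0],"dr":[0,0,0],"hand":-1},{"linear":[-0.001,0,0],"dr":[0,0,0],"hand":-1},{"linear":[-0.001,0,0],"dr":[0,0,0],"hand":-1}]' > /dev/null
python3 chk2.py 1 1
python3 -m crank '[{"linear":[0.001,0,0],"dr":[0,0,0],"hand":-0.2},{"linear":[0.002,0,0],"dr":[0,0,0],"hand":-0.2},{"linear":[0.002,0,0],"dr":[0,0,0],"hand":-0.2},{"linear":[0.002,0,0],"dr":[0,0,0],"hand":-0.2},{"linear":[0.002,0,0],"dr":[0,0,0],"hand":-0.2},{"linear":[0.002,-0.03,0],"dr":[0,0,0],"hand":-0.2},{"linear":[0.002,-0.07,0],"dr":[0,0,0],"hand":-0.2},{"linear":[0.002,-0.11,0],"dr":[0,0,0],"hand":-0.2},{"linear":[0.002,-0.11,0],"dr":[0,0,0],"hand":-0.2},{"linear":[0.002,-0.11,0],"dr":[0,0,0],"hand":-0.2}]' > /dev/null
python3 chk.py 1 1 wrist; python3 chk2.py 1 1; python3 close.py f1 .5300 -.0225
```

```text
t 37.53 tcp [ 0.5293 -0.0234  0.092 ] F [-4.1 -8.6 -3.3] M [-1.83  0.81  0.06] w 0.176
  jaw 9.6 end [-63.   99.9] 0.65 
t 38.47 tcp [ 0.5319 -0.0212  0.2045] F [ 0.  -1.3 -1. ] M [0.01 0.01 0.  ] w 0.398
  jaw 9.7 wrist bolt [-65.4  14.4] 0.85 
t 38.57 tcp [ 0.5295 -0.0217  0.2013] F [0.3 0.1 0.6] M [-0.02  0.02  0.02] w 0.396
  jaw 9.7 end [-63.9  98.8] 0.88 
t 38.67 tcp [ 0.5289 -0.0218  0.2003] F [ 0.2  0.6 -0.3] M [0.04 0.01 0.06] w 0.398
dial_a_grip [432.1 137.4] 0.8 [0.6021 0.0411 0.131 ]
bolt [315.1 207.7] 0.74 [ 0.5305 -0.0236  0.131 ]
```

View pics/f1.png

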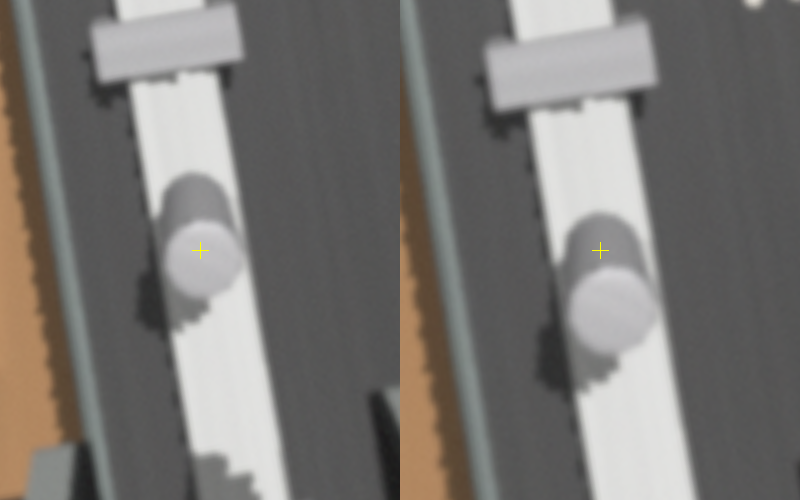

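The bolt stays drawn: its tip moved 33.5 mm in all, from −17 to about +16.5. Nothing is touching, so I'll settle and hand in.

```bash
python3 -m crank '[{"linear":[0,0,0],"dr":[0,0,0],"hand":-0.2},{"linear":[0,0,0],"dr":[0,0,0],"hand":-0.2},{"linear":[0,0,0],"dr":[0,0,0],"hand":-0.2},{"linear":[0,0,0],"dr":[0,0,0],"hand":-0.2}]' >/dev/null; python3 chk2.py 1 1; python3 -c "
from h import *
bot.hand_in()"
```

```text
t 39.15 tcp [ 0.5298 -0.0217  0.2015] F [ 0.4 -0.1  0. ] M [0.05 0.03 0.08] w 0.404
  jaw 9.7 end [-62.1  96.8] 0.6 
the job is handed in; nothing more can be done
```

I opened the lock and handed the job in at about 39 s; no verdict was reported.

- **Left dial:** I turned it clockwise about 56° until the bolt jumped, and its tip went from about 65.5 to 72 mm.
- **Right dial:** I turned it counter-clockwise about 88° until the bolt jumped again. It first hung up near −2 mm. Backing the dial off 1° made the moment rise, so I turned about 2.5° further and the bolt moved on to about +1.
- **Bolt:** I drew the post slowly left until it stalled at the end stop with about 9 N on the wrist, then let go and lifted clear.

**Last checks:**
- The bolt stayed drawn after release. Its tip had moved about 33 mm in all, which puts the post near +16.5 mm; the post read directly gave +14.4 mm. A final, lower-scored reading of the tip gave 96.8 instead of 99 mm, which I put down to network scatter.
- The wrist force was about zero, so nothing was being touched.
- I did not check the pots and tools by camera at the end. I kept the arm clear of them and saw no unexpected contact force.

**Disagreement with the description:** the finger tips sat about 30 mm behind the stated TCP. The first grasp closed above the left dial's bar without touching it, and I corrected for the offset from then on.

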